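# Clip the slide carrier's snap hook to the eye of the drip stand

## Robot

A 7-joint arm with a two-finger parallel gripper is mounted at the origin on the work surface. World frame = base frame: x ahead of the robot, y to its left, z up, the work surface at z = 0. Lengths are in mm, angles in rad, forces in N, time in s.
With the tool pointing down it reaches from about 400 to 925 mm from the base axis. Payload 4.1 kg.
Tool frame: the origin (TCP) lies at the very end of the fingers, on their centre line; the grasp point (between the pads) lies manip.grip_depth behind it (manip.grip_depth is the distance from the TCP to the grasp point, in mm); z points along the fingers, y is the direction in which the jaws open and shut (so a half turn about z gives the same grasp; the last joint's range is limited). The gripper opens to 85 mm and grips with 20 to 120 N. Pads are 22 mm wide; open, the fingers measure 114 mm over their backs; the gripper's body (76 mm by 85 mm) begins 54 mm behind the grasp point. The pads swing forward as they close: fully open they stand 13 mm farther back than shut.
Start: joints at [1.203, 0.398, 0.045, 1.537, -0.019, 1.207, -0.051], TCP at [172.66, -626.684, 231.347] pointing down, gripper open.
Joint ranges: [-2.82, 2.82], [-0.49, 2.23], [-1.37, 1.46], [0, 2.46], [-1.36, 4.5], [0.23, 2], [-2.94, 2.94]. Speed limits (rad/s): [2.57, 2.57, 3.14, 3.14, 3.14, 3.14, 3.14].

## Interface

Orientations are given as a unit quaternion [w, x, y, z].
In Python, from plant import manip, imaging gives the robot as it stands. The module is installed in compiled form; this text tells all that it offers.
- The arm moves only by the tool servo_tool, never from a script. Its arguments are lists of equal length, an entry for each row: "translation": the shift along the tool's x, y, z in m, a list of three; "rot": the turn, a rotation vector about the tool's x, y, z in rad, a list of three; "grip": the finger opening in m, from 0 to 0.0854. In form: {"translation": [[x, y, z], ...], "rot": [[wx, wy, wz], ...], "grip": [grip, ...]}. A call has 1 to 8 rows; each row is the pose to reach, as a shift and turn from the pose commanded when the call began, along the tool's axes at that moment; what a row does not reach only later rows make up. A row lasts 1/12 s, in which the tool goes at most 41.7 mm and 7.16 degrees, less where a joint would pass 70% of its speed; a pose out of reach is approached as far as the arm can. A call with a gripper value outside its range is refused whole. The fingers move at their own pace and stop on an object; "force" is the grip in N (left out, the last holds). Time passes only in rows, so rows that repeat a pose let the fingers close. It gives the time, the measured TCP pose, the force and the opening at its end, in the units of the state.
- manip.sense(): the state, without advancing time (a new reading comes with each control period).
- imaging.grab_frame(name): name is "scene" or "side" or "wrist"; returns a dict with "img" (400x640x3 uint8, red, green, blue), "range_z" (400x640 float32, mm along the optical axis (not along the pixel's ray), 0 where there is no reading), "K" (3x3 intrinsics, pixels), "R" (3x3) and "t" (3): a world point X has camera coordinates R X + t; the wrist camera has in their place "tool_from_camera" (4x4, takes a point from camera to tool coordinates, whose origin is the TCP and whose axes are the flange's). Camera axes: x right, y down, z forward; pixel columns grow to the right and rows downward; lengths in mm; the calibration is good to about 2 mm. The wrist camera is an equidistant fisheye: a pixel r from the principal point sees the ray r / f radians off the axis. A picture is of the moment at which its call begins: read the wrist's pose just before it.
- manip.finish_job(): hands the job in, once; it reports no verdict.
The state is a dict: "time_s": time; "joint_positions": joint angles; "qd": joint speeds; "joint_torque": joint torques, N m; "eef_pos": TCP position; "tool_rot": TCP orientation; "contact_force": force on the tool from outside, world axes, zero at the start; "torque": the same for the moment, N m; "gripper_width": finger opening in mm.
Only numpy, scipy, OpenCV 4.12 (cv2) and the standard library are available. Lean on these libraries where they do the work, as an engineer would, in place of code of your own. Each camera call takes 0.05 s, during which the arm holds its last target. There are 200 camera calls.

## Task

Hang the slide carrier up to drain: lift it by its black grip block and press the red sprung gate of its snap hook against the front bar of the brass eye on the drip stand until the bar has passed in and the gate springs shut. Leave the carrier hanging freely and upright from that eye over the steel tray, at rest, with the gate shut. Never tip the carrier over, and do not disturb the bottle, the jar or the slide box.

Things in the scene. Friction and masses are not known exactly. Their poses are not given: they have to be found in the camera images.
- carrier_grip (a point): Centre of the black grip block on top of the loose slide carrier: 28 (x) x 24 (y) x 40 (z) mm, the place to hold it, 203 mm above the carrier's underside (block from 183 to 223 mm). Axes are the carrier's: z up, +x towards the side with the red gate. The centre of mass lies below the block.
- carrier: The slide carrier, 0.3 to 0.45 kg, standing upright on the bench; origin at the centre of its underside, +x the gate side. Grey slide rack 70 (x) x 100 (y) x 48 (z) mm, steel bail above it up to 98 mm, then an aluminium snap hook in the x-z plane, 20 mm thick: lower limb at heights 94 to 104 mm, back shank at x -40 to -28 mm, nose at x 24 to 36 mm, crown on top.
- hook_seat (a point): Where the centre of the eye's 10 mm bar lies when the carrier hangs from it, in the apex of the crown's underside (an inverted V): carrier x 0, y 0, 163 mm above the underside and 40 mm straight below the grip block's centre. Carrier axes. Let go, the carrier swings a little and comes to rest within about 5 s.
- hook_nose (a point): Lower tip of the hook's nose, which points straight down: carrier x +30, y 0, 142 mm above the underside (21 mm below the seat); the tip is 12 mm wide in x. The mouth lies between it and the lower limb 38 mm below, closed by the red gate. Carrier axes.
- gate (a joint): Red sprung gate, 36 mm long: 0 shut (upright below the nose tip), up to 1.15 rad open, its upper end swinging inward to the carrier's -x; pivot at x 30, height 107 mm. Pressing it open near its upper end takes 2 to 6 N. Take the bar in with its centre 10 to 20 mm below the nose tip; when it is about 45 mm behind the gate (near the shank) the gate springs shut.
- eye_foot (a point): Point on the bench (height 0) straight below the middle of the brass eye's front bar. Axes are the fixed drip stand's: z up, +x from the bar towards the post. The bar's height is NOT reported and differs each time: its centre is 190 to 235 mm above the bench; find it by touch (lower closed fingertips onto the bar) or from pictures. Hung, the carrier's +x points about along this +x.
- post_top (a point): Top of the drip stand's 18 mm post, 262 mm high, at stand x +100. The rigid eye is a level loop of 10 mm round bar: front bar along y at stand x 0, y -38 to 38, two legs from its ends to a blue clamp block on the post (x 78 to 112, 92 mm wide, 22 mm high). Below it a steel tray with 12 mm rim, x -87 to 63, 130 mm wide, and a 14 mm high foot at x 65 to 125.
- oil_bottle_mid (a point): Bystander: amber bottle, 42 mm across, 85 mm high, point at half height.
- stain_jar_mid (a point): Bystander: glass jar with blue cap, 64 mm across, 80 mm high, point at half height.
- slide_box_mid (a point): Bystander: blue and white flat slide box, 88 x 123 x 34 mm, point at half height.
There are look-alikes about, which are no part of the job. Of the things that look like the carrier, take the one that is farthest from the robot's base at the start.

How it is judged:
By the outcome, as a careful person would: the job done as asked, in the order asked, and still so for the second after the job is handed in, with the robot touching nothing.
It also fails if it takes over 67 s, if anything falls off the work surface, if the arm or the gripper's body presses on something with over 40 N, if the wrist force passes 120 N, or if a joint passes its speed limit or range.

## Working session

There is one attempt and no reset: what is moved stays moved. The work goes in short steps, Python scripts to look and compute and a tool call to move; the robot and the scene stay as the last step left them, time stands still between calls to the robot, and variables do not carry over. Pictures are saved under pics/ and viewed, about 8 in all and at most 12, crops included, and the job is handed in when it is done.

Besides the shell and the picture viewer there is one more tool, called after "Request:" by a JSON object that holds its "method" and its "body". servo_tool: Moves the arm, as the interface text tells. Its arguments: {"type":"object","properties":{"translation":{"type":"array","items":{"type":"array","items":{"type":"number"}}},"rot":{"type":"array","items":{"type":"array","items":{"type":"number"}}},"grip":{"type":"array","items":{"type":"number"}},"force":{"type":"number"}},"required":["translation","rot","grip"]}

```bash
mkdir -p pics; cat > h.py <<'E'
import numpy as np, cv2
from plant import manip, imaging
def grab(n):
    s=manip.sense(); f=imaging.grab_frame(n); f['s']=s; np.savez('last_'+n+'.npz',**{k:v for k,v in f.items() if k!='s'}); return f
def cloud(f):
    K=f['K'];z=f['range_z'].astype(float)
    v,u=np.mgrid[0:z.shape[0],0:z.shape[1]]
    P=np.stack([(u-K[0,2])/K[0,0]*z,(v-K[1,2])/K[1,1]*z,z],-1)
    W=(P-f['t'])@f['R']; W[z<=0]=np.nan
    return W
E
python3 - <<'E'
from h import *
a=grab('scene');b=grab('side')
for n,f in(('scene',a),('side',b)):
    cv2.imwrite(f'pics/{n}0.png',f['img'][:,:,::-1]); print(n,f['K'].tolist(),f['R'].round(3).tolist(),f['t'].round(1), (f['range_z']>0).mean())
s=manip.sense();print({k:s[k] for k in('time_s','eef_pos','tool_rot','contact_force','gripper_width')},manip.grip_depth)
E
```

```text
scene [[412.1557556333311, 0.0, 317.7145610130246], [0.0, 412.1557556333311, 205.25055066783358], [0.0, 0.0, 1.0]] [[-0.552, 0.834, 0.013], [0.574, 0.391, -0.719], [-0.604, -0.39, -0.695]] [ 268.5 -179.6 1706.5] 0.995859375
side [[437.241711653494, 0.0, 316.6458686580853], [0.0, 437.241711653494, 197.09175317168177], [0.0, 0.0, 1.0]] [[-0.96, -0.278, 0.007], [-0.207, 0.698, -0.685], [0.186, -0.659, -0.728]] [ 488.6  235.6 1164.8] 0.995875
{'time_s': 0.1, 'eef_pos': array([ 172.47652218, -626.14150367,  230.40242841]), 'tool_rot': array([-8.22861510e-04,  9.90979836e-01,  1.34008434e-01, -1.63414333e-04]), 'contact_force': array([-0.78747119, -0.27663624, -0.4174448 ]), 'gripper_width': 85.75028500687384} 18.700000000000003
```

View pics/scene0.png

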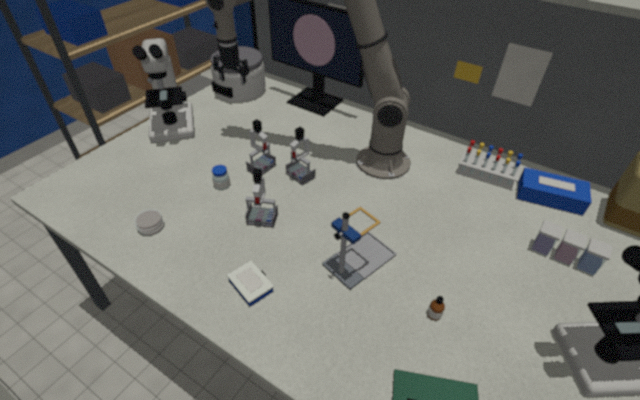

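View pics/side0.png

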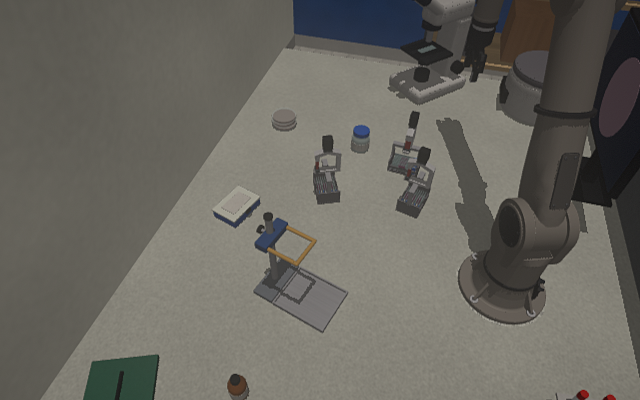

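```bash
python3 - <<'E'
from h import *
D={n:dict(np.load(f'last_{n}.npz')) for n in('scene','side')}
for n,f in D.items():
    W=cloud(f);f['W']=W
    img=f['img'].astype(int);hsv=cv2.cvtColor(f['img'],cv2.COLOR_RGB2HSV)
    bench=W[...,2];print(n,'bench z med',np.nanmedian(bench[150:350,150:450]))
    r=np.hypot(W[...,0],W[...,1])
    # dark blobs in 170<z<235
    def cc(m,name,amin=8):
        N,L,S,C=cv2.connectedComponentsWithStats(m.astype(np.uint8))
        for i in range(1,N):
            if S[i,4]>=amin:
                p=W[L==i]; print(' ',name,C[i].round(),S[i,4],'med',np.nanmedian(p,0).round(),'lo',np.nanpercentile(p,3,axis=0).round(),'hi',np.nanpercentile(p,97,axis=0).round(),'r',np.hypot(*np.nanmedian(p,0)[:2]).round())
    ok=(r>250)&(r<1100)
    H,S_,V=[hsv[...,i] for i in range(3)]
    cc(ok&(V<70)&(W[...,2]>165)&(W[...,2]<240),'black')
    cc(ok&((H<8)|(H>172))&(S_>120)&(W[...,2]>60)&(W[...,2]<190),'red',3)
    cc(ok&(H>10)&(H<28)&(S_>100)&(W[...,2]>150),'brass')
    cc(ok&(H>100)&(H<125)&(S_>120)&(W[...,2]>10),'blue')
    cc(ok&(W[...,2]>235)&(W[...,2]<280)&(V<140),'posttop',4)
    x0,y0,w,h=(215,105,130,130) if n=='scene' else (295,95,160,130)
    c=f['img'][y0:y0+h,x0:x0+w,::-1]; f['crop']=cv2.resize(c,None,fx=520/h*0.75,fy=520/h*0.75,interpolation=cv2.INTER_CUBIC)
cv2.imwrite('pics/crop1.png',np.hstack([cv2.resize(D[n]['crop'],(395,395 if n=='scene' else 321)) if 0 else cv2.resize(D[n]['crop'],(395,395)) for n in D]))
E
```

```text
scene bench z med 0.37672700265114833
  black [308.  61.] 1492 med [-226. -541.  200.] lo [-350. -942.  167.] hi [-217. -255.  237.] r 586.0
  black [255.  65.] 29 med [-114. -759.  170.] lo [-172. -768.  166.] hi [ -78. -752.  176.] r 768.0
  black [527. 114.] 4491 med [-347.  441.  202.] lo [-354.  -81.  167.] hi [-269.  800.  237.] r 561.0
  black [227.  70.] 17 med [  -3. -839.  168.] lo [ -16. -854.  165.] hi [   6. -815.  176.] r 839.0
  black [163.  97.] 572 med [ 336. -880.  171.] lo [ 250. -966.  166.] hi [ 411. -806.  176.] r 942.0
  black [257. 126.] 82 med [ 325. -377.  208.] lo [ 310. -393.  185.] hi [ 331. -371.  224.] r 498.0
  black [299. 134.] 89 med [ 276. -222.  208.] lo [ 263. -236.  183.] hi [ 285. -215.  225.] r 354.0
  black [257. 175.] 116 med [ 545. -196.  212.] lo [ 526. -213.  182.] hi [ 554. -187.  225.] r 579.0
  black [337. 233.] 50 med [607. 142. 201.] lo [586. 117. 191.] hi [616. 152. 207.] r 624.0
  black [348. 238.] 37 med [600. 171. 198.] lo [591. 152. 192.] hi [606. 196. 203.] r 624.0
  black [619. 327.] 1848 med [460. 843. 172.] lo [377. 785. 168.
[... 8536 characters left out ...]
rass [295. 248.] 329 med [505. 188. 198.] lo [475. 123. 195.] hi [566. 215. 201.] r 539.0
  blue [361. 130.] 121 med [ 480. -446.   79.] lo [ 458. -468.   76.] hi [ 503. -424.   82.] r 655.0
  posttop [449.  26.] 402 med [ 247. -931.  263.] lo [ 192. -971.  237.] hi [ 353. -852.  279.] r 964.0
  posttop [467.  62.] 71 med [ 185. -666.  260.] lo [ 176. -671.  244.] hi [ 196. -661.  278.] r 692.0
  posttop [615. 132.] 1232 med [-225. -401.  258.] lo [-244. -671.  236.] hi [-223. -248.  279.] r 460.0
  posttop [473.  78.] 73 med [ 162. -575.  262.] lo [ 150. -582.  244.] hi [ 171. -566.  279.] r 597.0
  posttop [268. 219.] 110 med [580. 155. 259.] lo [572. 142. 237.] hi [590. 162. 263.] r 600.0
```

View pics/crop1.png

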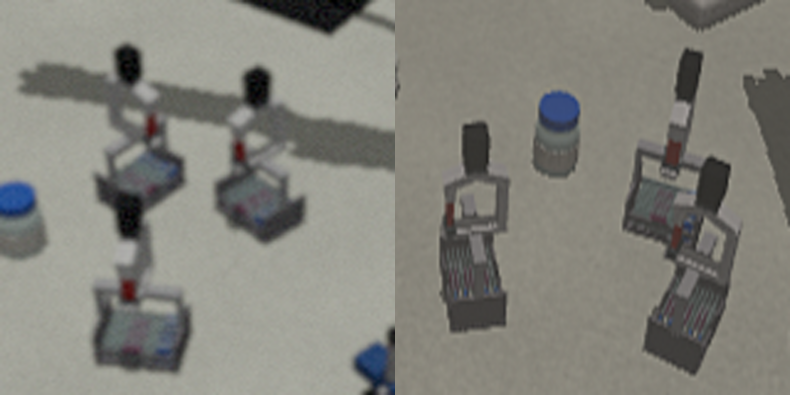

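```bash
python3 - <<'E'
from h import *
D={n:dict(np.load(f'last_{n}.npz')) for n in('scene','side')}
for n,f in D.items():
    W=cloud(f);hsv=cv2.cvtColor(f['img'],cv2.COLOR_RGB2HSV);H,S,V=[hsv[...,i].astype(int) for i in range(3)]
    z=W[...,2]
    def rect(m,name):
        p=W[m]; 
        if len(p)<4: return print(name,len(p))
        r=cv2.minAreaRect(p[:,:2].astype(np.float32)); print(n,name,len(p),'z',np.median(p[:,2]).round(1),np.round(r[0],1),np.round(r[1],1),round(r[2],1),'mean',p.mean(0).round(1))
    near=np.hypot(W[...,0]-540,W[...,1]+197)<75
    rect(near&(z>218)&(z<229),'blocktop'); rect(near&(z>186)&(V<70),'block')
    rect(near&(z>42)&(z<52),'racktop'); rect(near&(z>8)&(z<52),'rackall')
    rect(near&((H<8)|(H>172))&(S>120)&(z>100)&(z<145),'gate')
    br=(H>10)&(H<28)&(S>100)&(np.hypot(W[...,0]-520,W[...,1]-180)<90)&(z>185)&(z<215)
    rect(br,'brass')
    p=W[br]; hi=np.percentile(p[:,2],[5,25,50,75,95]).round(1); print(' brass z',hi)
    rect((np.hypot(W[...,0]-583,W[...,1]-153)<25)&(z>255)&(z<268),'posttop')
    tr=(np.hypot(W[...,0]-500,W[...,1]-190)<160)&(z>1)&(z<18)&(S<40); 
    bl=(H>100)&(H<125)&(S>100)&(np.hypot(W[...,0]-585,W[...,1]-153)<60)&(z>185)
    rect(bl,'clamp'); rect(bl&(z>203),'clamptop')
    # brass line fits: farthest-from-post edge
    d=p[:,:2]-np.array([583,153]); c=p[:,:2].mean(0)
    np.save(f'brass_{n}.npy',p)
    for a in(-26,):
        pass
    from scipy.optimize import minimize
    def cost(t): # t=[ox,oy,heading] loop: bar x=0 y±38, legs to x=78
        c_,s_=np.cos(t[2]),np.sin(t[2]); q=p[:,:2]-t[:2]; X=q@[c_,s_]; Y=q@[-s_,c_]
        e=np.minimum(np.hypot(X,np.maximum(abs(Y)-33,0)),np.hypot(abs(Y)-33,np.maximum(np.maximum(-X,X-78),0)))
        return np.minimum(e,10).mean()
    b=min((minimize(cost,[494,200,h],method='Nelder-Mead') for h in(-.3,-.5,-.7)),key=lambda r:r.fun); print(n,'eye',b.x[:2].round(1),np.degrees(b.x[2]).round(1),b.fun.round(2))
E
```

```text
scene blocktop 48 z 222.6 [ 539.9 -201.7] [31.9 24.2] 22.5 mean [ 540.6 -201.   222.4]
scene block 110 z 214.7 [ 540.7 -201.1] [34.3 24.9] 24.7 mean [ 543.  -197.   211.5]
scene racktop 48 z 46.3 [ 537.7 -201.8] [ 64.8 101.6] 26.9 mean [ 539.5 -199.    46.6]
scene rackall 513 z 30.2 [ 538.  -202.7] [ 76.7 101.8] 25.2 mean [ 545.8 -198.4   29.8]
scene gate 18 z 125.7 [ 567.5 -187.6] [ 5.  12.6] 2.3 mean [ 567.4 -186.9  124. ]
scene brass 106 z 199.7 [520.9 168.6] [83.6 72.1] 74.4 mean [510.  180.9 199.5]
 brass z [196.2 198.5 199.7 200.8 202.6]
scene posttop 50 z 261.7 [583.9 149.9] [21.9 20.8] 82.6 mean [584.3 150.8 261.2]
scene clamp 253 z 205.8 [589. 152.] [86.8 50.4] 74.5 mean [586.  158.3 205. ]
scene clamptop 206 z 206.2 [580.8 154.1] [86.4 32.6] 74.5 mean [584.  157.6 206.2]
scene eye [489.3 180. ] -12.3 2.96
side blocktop 56 z 221.1 [ 537.  -199.7] [26.3 27.1] 31.2 mean [ 536.1 -199.1  221.3]
side block 140 z 212.9 [ 536.9 -199.4] [26.8 26.2] 24.6 mean [ 534.6 -193.9  209.5]
side racktop 53 z 45.6 [ 551.  -177.5] [ 57.6 119.1] 60.2 mean [ 519.9 -159.8   45.7]
side rackall 528 z 26.6 [ 536.  -199.5] [ 71.7 104.5] 25.0 mean [ 535.7 -191.4   26.9]
gate 0
side brass 328 z 198.2 [520.9 167.8] [86.2 83.7] 74.7 mean [511.1 174.7 198.1]
 brass z [195.8 197.  198.2 199.2 200.6]
side posttop 72 z 260.5 [580.8 151.4] [22.2 20. ] 58.9 mean [581.3 152.6 260.2]
side clamp 250 z 204.9 [576.  151.3] [88.8 30.2] 74.3 mean [576.5 157.  204.9]
side clamptop 223 z 205.1 [576.  151.3] [88.7 30.2] 74.3 mean [576.8 156.4 205.2]
side eye [484.4 180.6] -16.4 4.01
```

Request:
{"method": "servo_tool", "body": {"translation": [[0, 0, -0.04], [0, 0, -0.08], [0.03, -0.02, -0.11], [0.065, -0.044, -0.11], [0.1, -0.067, -0.11], [0.133, -0.09, -0.11], [0.166, -0.112, -0.11], [0.2, -0.134, -0.11]], "rot": [[0, 0, -0.1], [0, 0, -0.22], [0, 0, -0.34], [0, 0, -0.46], [0, 0, -0.58], [0, 0, -0.7], [0, 0, -0.82], [0, 0, -0.94]], "grip": [0.085, 0.085, 0.085, 0.085, 0.085, 0.085, 0.085, 0.085]}}

```text
time_s: 0.77
eef_pos: [330.2, -442.8, 341.1]
tool_rot: [-0.0, 0.821, 0.571, -0.0]
contact_force: [1.2, -1.5, -0.3]
gripper_width: 85.1
```

```bash
cat >> h.py <<'E'
from scipy.spatial.transform import Rotation as Rot
def pose():
    s=manip.sense(); q=np.array(s['tool_rot']); return s,np.array(s['eef_pos']),Rot.from_quat(q[[1,2,3,0]])
def to(x,y,z,head):  # head: desired heading of tool y (deg), tool straight down
    s,p,R=pose(); h=np.radians(head); Y=np.array([np.cos(h),np.sin(h),0]);Z=np.array([0,0,-1.]);X=np.cross(Y,Z)
    T=Rot.from_matrix(np.stack([X,Y,Z],1))
    print('t',s['time_s'],'p',p.round(1),'F',np.round(s['contact_force'],1),'w',round(float(s['gripper_width']),1),'yhead',np.degrees(np.arctan2(*R.as_matrix()[[1,0],1])).round(2))
    print('-> trans m',(R.inv().apply(np.array([x,y,z])-p)/1000).round(4),'rot',(R.inv()*T).as_rotvec().round(4))
E
python3 -c "
from h import *
to(538,-200.5,330,25)"
```

```text
t 0.7667 p [ 330.2 -442.8  341.1] F [ 1.2 -1.5 -0.3] w 85.1 yhead -20.41
-> trans m [0.2995 0.1102 0.011 ] rot [-5.000e-04 -1.000e-04 -7.926e-01]
```

Request:
{"method": "servo_tool", "body": {"translation": [[0.037, 0.014, 0], [0.074, 0.027, 0], [0.111, 0.041, 0], [0.149, 0.055, 0], [0.187, 0.069, 0], [0.225, 0.082, 0], [0.263, 0.096, 0], [0.299, 0.11, 0.01]], "rot": [[0, 0, -0.12], [0, 0, -0.24], [0, 0, -0.36], [0, 0, -0.48], [0, 0, -0.6], [0, 0, -0.7], [0, 0, -0.75], [0, 0, -0.79]], "grip": [0.085, 0.085, 0.085, 0.085, 0.085, 0.085, 0.085, 0.085]}}

```text
time_s: 1.43
eef_pos: [540.1, -202.2, 332.9]
tool_rot: [0.002, 0.54, 0.842, 0.0]
contact_force: [0.7, -0.7, 0.5]
gripper_width: 84.9
```

Request:
{"method": "servo_tool", "body": {"translation": [[0, 0, 0], [0, 0, 0]], "rot": [[0, 0, 0], [0, 0, 0]], "grip": [0.085, 0.085]}}

```text
time_s: 1.6
eef_pos: [539.0, -200.9, 330.1]
tool_rot: [-0.001, 0.538, 0.843, 0.0]
contact_force: [0.3, -2.0, -0.2]
gripper_width: 85.2
```

```bash
cat >> h.py <<'E'
def wcloud(f,p,R):
    K=f['K'];z=f['range_z'].astype(float);v,u=np.mgrid[0:z.shape[0],0:z.shape[1]]
    a=(u-K[0,2])/K[0,0];b=(v-K[1,2])/K[1,1];r=np.hypot(a,b)+1e-9
    t=np.tan(np.minimum(r,1.5)); P=np.stack([a/r*t*z,b/r*t*z,z],-1)
    T=f['tool_from_camera']; P=P@T[:3,:3].T+T[:3,3]; W=R.apply(P.reshape(-1,3)).reshape(P.shape)+p
    W[(z<=0)|(r>1.4)]=np.nan; return W
E
python3 - <<'E'
from h import *
s,p,R=pose(); f=imaging.grab_frame('wrist'); W=wcloud(f,p,R); np.savez('w1.npz',W=W,img=f['img'])
print(f['K'].round(1).tolist(),f['tool_from_camera'].round(3).tolist())
cv2.imwrite('pics/w1.png',f['img'][:,:,::-1])
z=W[...,2];hsv=cv2.cvtColor(f['img'],cv2.COLOR_RGB2HSV);H,S,V=[hsv[...,i].astype(int) for i in range(3)]
near=np.hypot(W[...,0]-538,W[...,1]+200)<75
def rect(m,n):
    q=W[m]
    if len(q)>4: r=cv2.minAreaRect(q[:,:2].astype(np.float32));print(n,len(q),np.median(q[:,2]).round(1),np.round(r[0],1),np.round(r[1],1),round(r[2],1))
    else: print(n,len(q))
rect(near&(z>217)&(z<230),'blocktop');rect(near&(z>10)&(z<56),'rack');rect(near&(z>40)&(z<56),'racktop')
rect(near&((H<8)|(H>172))&(S>120)&(z>95)&(z<150),'gate')
to(538,-200.5,330,25)
E
```

```text
[[309.7, 0.0, 318.7], [0.0, 309.7, 209.2], [0.0, 0.0, 1.0]] [[-0.001, -0.964, -0.264, 68.099], [1.0, -0.001, -0.001, 0.102], [0.0, -0.264, 0.964, -143.478], [0.0, 0.0, 0.0, 1.0]]
blocktop 929 223.7 [ 536.7 -201.9] [28.8 24.2] 24.0
rack 774 34.0 [ 536.  -201.7] [ 70.1 100. ] 24.1
racktop 275 48.6 [ 535.6 -201.9] [70.1 99.3] 24.7
gate 0
t 1.65 p [ 538.1 -203.6  330.5] F [ 0.1 -0.7  0.6] w 84.9 yhead 24.61
-> trans m [0.0029 0.0012 0.0005] rot [-0.0016 -0.0008 -0.0068]
```

View pics/w1.png

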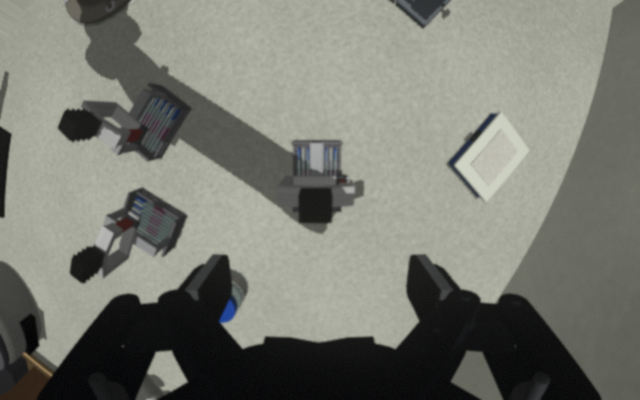

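Request:
{"method": "servo_tool", "body": {"translation": [[0.001, -0.001, 0.02], [0.0015, -0.001, 0.045], [0.0015, -0.001, 0.07], [0.0015, -0.001, 0.095], [0.0015, -0.001, 0.115], [0.0015, -0.001, 0.13], [0.0015, -0.001, 0.138], [0.0015, -0.001, 0.143]], "rot": [[0, 0, 0], [0, 0, 0], [0, 0, 0], [0, 0, 0], [0, 0, 0], [0, 0, 0], [0, 0, 0], [0, 0, 0]], "grip": [0.07, 0.06, 0.06, 0.06, 0.06, 0.06, 0.06, 0.06]}}

```text
time_s: 2.32
eef_pos: [535.3, -204.9, 187.2]
tool_rot: [-0.001, 0.542, 0.84, -0.001]
contact_force: [0.4, -0.8, 0.4]
gripper_width: 60.5
```

Request:
{"method": "servo_tool", "body": {"translation": [[0, 0, 0], [0, 0, 0], [0, 0, 0], [0, 0, 0], [0, 0, 0], [0, 0, 0]], "rot": [[0, 0, 0], [0, 0, 0], [0, 0, 0], [0, 0, 0], [0, 0, 0], [0, 0, 0]], "grip": [0.05, 0.04, 0.034, 0.03, 0.026, 0.02], "force": 50}}

```text
time_s: 2.82
eef_pos: [537.6, -203.4, 189.5]
tool_rot: [0.001, 0.541, 0.841, 0.0]
contact_force: [0.7, -0.8, 3.7]
gripper_width: 27.4
```

Request:
{"method": "servo_tool", "body": {"translation": [[0, 0, 0], [0, 0, -0.005], [0, 0, -0.015], [0, 0, -0.03], [0, 0, -0.045], [0, 0, -0.06], [0, 0, -0.075], [0, 0, -0.085]], "rot": [[0, 0, 0], [0, 0, 0], [0, 0, 0], [0, 0, 0], [0, 0, 0], [0, 0, 0], [0, 0, 0], [0, 0, 0]], "grip": [0.02, 0.02, 0.02, 0.02, 0.02, 0.02, 0.02, 0.02], "force": 90}}

```text
time_s: 3.48
eef_pos: [536.7, -203.0, 274.5]
tool_rot: [0.0, 0.541, 0.841, -0.0]
contact_force: [0.7, -0.2, -2.9]
gripper_width: 26.9
```

```bash
python3 - <<'E'
from h import *
# approach: carrier 85 mm before bar, heading -15.5
h=np.radians(-15.5);u=np.array([np.cos(h),np.sin(h)]); bar=np.array([582.5,151.5])-100*u; print('bar',bar,'start',bar-90*u)
to(*(bar-90*u),275,-15.5)
E
```

```text
bar [486.13695468 178.22383761] start [399.41021389 202.27529145]
t 3.4833 p [ 536.7 -203.   274.5] F [ 0.7 -0.2 -2.9] w 26.9 yhead 24.53
-> trans m [ 0.4257  0.0434 -0.0006] rot [2.000e-04 2.000e-04 6.987e-01]
```

Request:
{"method": "servo_tool", "body": {"translation": [[0.008, 0.001, 0], [0.024, 0.002, 0], [0.048, 0.005, 0], [0.075, 0.008, 0], [0.103, 0.01, 0], [0.131, 0.013, 0], [0.159, 0.016, 0], [0.187, 0.019, 0]], "rot": [[0, 0, 0.01], [0, 0, 0.03], [0, 0, 0.07], [0, 0, 0.11], [0, 0, 0.16], [0, 0, 0.21], [0, 0, 0.26], [0, 0, 0.31]], "grip": [0.02, 0.02, 0.02, 0.02, 0.02, 0.02, 0.02, 0.02]}}

```text
time_s: 4.15
eef_pos: [474.5, -23.3, 272.1]
tool_rot: [-0.001, 0.665, 0.747, -0.001]
contact_force: [0.6, 1.0, -3.9]
gripper_width: 26.9
```

```bash
python3 -c "
from h import *
to(399.4,202.3,275,-15.5)"
```

```text
t 4.15 p [474.5 -23.3 272.1] F [ 0.6  1.  -3.9] w 26.9 yhead 6.62
-> trans m [ 0.2327 -0.0486 -0.0027] rot [-2.50e-03  1.00e-04  3.86e-01]
```

Request:
{"method": "servo_tool", "body": {"translation": [[0.028, -0.006, 0], [0.056, -0.012, 0], [0.084, -0.018, 0], [0.112, -0.024, 0], [0.14, -0.03, 0], [0.166, -0.035, 0], [0.188, -0.04, 0], [0.206, -0.044, 0]], "rot": [[0, 0, 0.05], [0, 0, 0.1], [0, 0, 0.15], [0, 0, 0.2], [0, 0, 0.25], [0, 0, 0.3], [0, 0, 0.34], [0, 0, 0.365]], "grip": [0.02, 0.02, 0.02, 0.02, 0.02, 0.02, 0.02, 0.02]}}

```text
time_s: 4.82
eef_pos: [406.0, 176.4, 272.3]
tool_rot: [-0.0, 0.789, 0.615, -0.001]
contact_force: [0.4, 0.4, -3.8]
gripper_width: 26.7
```

Request:
{"method": "servo_tool", "body": {"translation": [[0.01, -0.002, 0], [0.014, -0.003, 0], [0.016, -0.003, 0], [0.016, -0.003, 0]], "rot": [[0, 0, 0.01], [0, 0, 0.015], [0, 0, 0.015], [0, 0, 0.015]], "grip": [0.02, 0.02, 0.02, 0.02]}}

```text
time_s: 5.15
eef_pos: [409.1, 190.2, 272.7]
tool_rot: [-0.0, 0.793, 0.609, -0.001]
contact_force: [-0.0, 0.0, -3.7]
gripper_width: 27.0
```

```bash
python3 - <<'E'
from h import *
to(399.4,202.3,275,-15.5)
s,p,R=pose(); f=imaging.grab_frame('wrist'); W=wcloud(f,p,R); g=grab('scene'); d=grab('side')
for n,F,Wc in(('w',f,W),('scene',g,cloud(g)),('side',d,cloud(d))):
    hsv=cv2.cvtColor(F['img'],cv2.COLOR_RGB2HSV);H,S,V=[hsv[...,i].astype(int) for i in range(3)]
    z=Wc[...,2]; m=(H>10)&(H<28)&(S>100)&(z>180)&(z<215)&(np.hypot(Wc[...,0]-520,Wc[...,1]-170)<100)
    q=Wc[m]; print(n,len(q))
    if len(q)<10: continue
    r=cv2.minAreaRect(q[:,:2].astype(np.float32)); print(np.round(r[0],1),np.round(r[1],1),round(r[2],1),'z',np.percentile(q[:,2],[5,50,90,97]).round(1))
    np.save(f'br_{n}.npy',q)
    # front bar points: stand coords
    h=np.radians(-15.5);u=np.array([np.cos(h),np.sin(h)]);v=np.array([-u[1],u[0]]); o=np.array([486.1,178.2])
    X=(q[:,:2]-o)@u;Y=(q[:,:2]-o)@v; fb=(abs(Y)<30)&(abs(X)<15)
    if fb.sum()>5: print('front bar n',fb.sum(),'X',np.percentile(X[fb],[5,50,95]).round(1),'slope',np.degrees(np.arctan(np.polyfit(Y[fb],X[fb],1)[0])).round(1),'z',np.percentile(q[fb,2],[50,90,97]).round(1)); 
    lg=(X>10)&(X<70); print('legs Y',[np.median(Y[lg&(np.sign(Y)==sg)]).round(1) if (lg&(np.sign(Y)==sg)).any() else None for sg in(-1,1)])
a=f['img'][:,:,::-1];x0=[slice(100,260),slice(270,430)]
cv2.imwrite('pics/c2.png',np.hstack([cv2.resize(a,(400,250)),cv2.resize(d['img'][130:330,220:440,::-1],(396,250),interpolation=cv2.INTER_CUBIC)]))
E
```

```text
t 5.15 p [409.1 190.2 272.7] F [-0.   0.  -3.7] w 27.0 yhead -15.0
-> trans m [ 0.0092 -0.0125 -0.0023] rot [-0.0008  0.001   0.0087]
w 2944
[520.7 168. ] [84.7 83.9] 74.5 z [198.3 200.6 201.8 202.2]
front bar n 872 X [-5.1 -2.   2.4] slope 0.2 z [200.7 201.8 202.2]
legs Y [np.float64(-37.2), np.float64(37.4)]
scene 168
[518.5 169. ] [84.4 74.3] 73.4 z [195.7 199.4 201.9 202.7]
front bar n 52 X [-1.4  2.8  6.1] slope -0.5 z [198.8 201.3 202.6]
legs Y [np.float64(-36.7), np.float64(38.4)]
side 330
[521.6 168. ] [86.1 84.9] 74.2 z [195.4 198.2 200.2 201. ]
front bar n 88 X [-4.9 -1.5  2.9] slope -0.1 z [198.2 200.3 200.7]
legs Y [np.float64(-37.4), np.float64(38.3)]
```

View pics/c2.png

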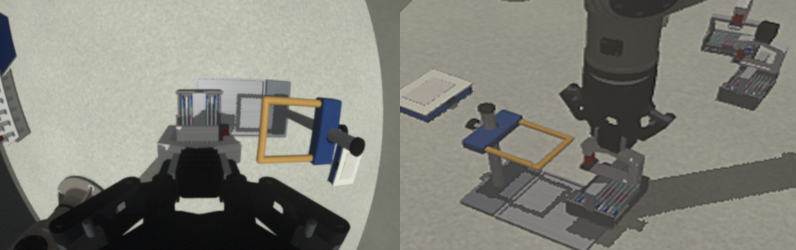

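Request:
{"method": "servo_tool", "body": {"translation": [[0.003, 0, 0.004], [0.006, 0, 0.009], [0.009, 0.002, 0.014], [0.009, 0.006, 0.018], [0.009, 0.011, 0.018], [0.009, 0.016, 0.018], [0.009, 0.02, 0.018], [0.009, 0.02, 0.018]], "rot": [[0, 0, 0.004], [0, 0, 0.008], [0, 0, 0.008], [0, 0, 0.008], [0, 0, 0.008], [0, 0, 0.008], [0, 0, 0.008], [0, 0, 0.008]], "grip": [0.02, 0.02, 0.02, 0.02, 0.02, 0.02, 0.02, 0.02]}}

```text
time_s: 5.97
eef_pos: [432.5, 193.5, 255.4]
tool_rot: [0.0, 0.796, 0.605, 0.0]
contact_force: [0.3, -0.1, -3.7]
gripper_width: 27.0
```

```bash
python3 - <<'E'
from h import *
to(486.1+18*.9636,178.2-18*.267,254.3,-15.5)
s,p,R=pose();d=grab('side');g=grab('scene')
h=np.radians(-15.5);u=np.array([np.cos(h),np.sin(h)]);v=np.array([-u[1],u[0]]); o=np.array([486.1,178.2])
for n,F in(('side',d),('scene',g)):
    W=cloud(F);hsv=cv2.cvtColor(F['img'],cv2.COLOR_RGB2HSV);H,S,V=[hsv[...,i].astype(int) for i in range(3)]
    X=(W[...,:2]-o)@u;Y=(W[...,:2]-o)@v;z=W[...,2]
    m=((H<8)|(H>172))&(S>110)&(abs(Y)<40)&(abs(X+30)<60)&(z>150)
    if m.any(): print(n,'gate',m.sum(),'X',np.percentile(X[m],[5,50,95]).round(1),'Y',np.percentile(Y[m],[5,50,95]).round(1),'z',np.percentile(z[m],[3,97]).round(1))
    m=(z>55)&(z<105)&(abs(X+58)<60)&(abs(Y)<80); print(' rack zmin/max',np.percentile(z[m],[2,98]).round(1),'X',np.percentile(X[m],[2,98]).round(1),'Y',np.percentile(Y[m],[2,98]).round(1))
cv2.imwrite('pics/c3.png',np.hstack([cv2.resize(F['img'][a:a+120,b:b+120,::-1],(400,400),interpolation=cv2.INTER_CUBIC) for F,a,b in((d,190,240),(g,155,310))]))
E
```

```text
t 5.9667 p [432.5 193.5 255.4] F [ 0.3 -0.1 -3.7] w 27.0 yhead -15.55
-> trans m [-0.0004  0.0738  0.0011] rot [ 0.0005 -0.0006 -0.0008]
side gate 26 X [-30.4 -29.  -27.3] Y [-4.3  5.9 10.4] z [179.1 203.5]
 rack zmin/max [ 67.7 102.1] X [-91.4 -22.9] Y [-43.6  52.6]
scene gate 23 X [-48.3 -22.8 -20.3] Y [-2.5  5.6 10.1] z [184.1 289.3]
 rack zmin/max [ 67.7 103.2] X [-87.7 -19.8] Y [-45.2  52.2]
```

View pics/c3.png

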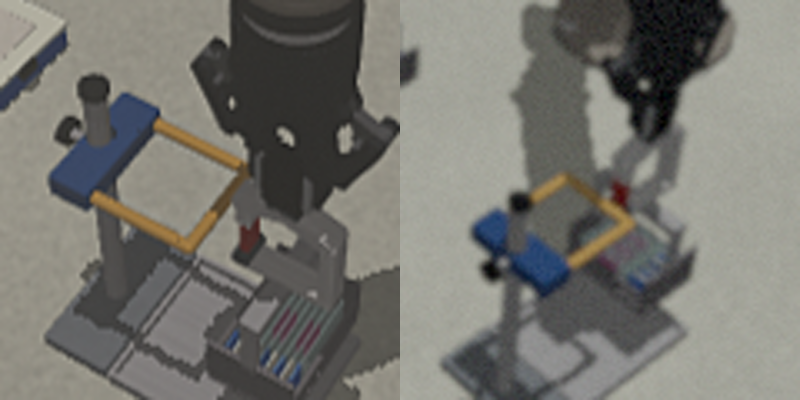

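Request:
{"method": "servo_tool", "body": {"translation": [[-0.001, 0.004, 0], [-0.002, 0.009, 0], [-0.003, 0.014, 0], [-0.003, 0.019, 0], [-0.003, 0.024, 0], [-0.003, 0.029, 0], [-0.003, 0.034, 0], [-0.003, 0.039, 0]], "rot": [[0, 0, 0], [0, 0, 0], [0, 0, 0], [0, 0, 0], [0, 0, 0], [0, 0, 0], [0, 0, 0], [0, 0, 0]], "grip": [0.02, 0.02, 0.02, 0.02, 0.02, 0.02, 0.02, 0.02]}}

```text
time_s: 6.73
eef_pos: [465.6, 181.4, 254.3]
tool_rot: [-0.002, 0.796, 0.606, -0.002]
contact_force: [-6.1, 2.1, -5.2]
gripper_width: 27.1
```

Request:
{"method": "servo_tool", "body": {"translation": [[0, 0.005, 0], [0, 0.01, 0], [0, 0.015, 0], [0, 0.02, 0], [0, 0.025, 0], [0, 0.03, 0], [0, 0.034, 0], [0, 0.034, 0]], "rot": [[0, 0, 0], [0, 0, 0], [0, 0, 0], [0, 0, 0], [0, 0, 0], [0, 0, 0], [0, 0, 0], [0, 0, 0]], "grip": [0.02, 0.02, 0.02, 0.02, 0.02, 0.02, 0.02, 0.02]}}

```text
time_s: 7.4
eef_pos: [502.5, 171.1, 255.7]
tool_rot: [0.0, 0.796, 0.605, 0.001]
contact_force: [0.2, -0.3, -3.6]
gripper_width: 26.9
```

```bash
cat > chk.py <<'E'
from h import *
to(486.1,178.2,216.0,-15.5)
d=grab('side');g=grab('scene')
h=np.radians(-15.5);u=np.array([np.cos(h),np.sin(h)]);v=np.array([-u[1],u[0]]); o=np.array([486.1,178.2])
for n,F in(('side',d),('scene',g)):
    W=cloud(F);hsv=cv2.cvtColor(F['img'],cv2.COLOR_RGB2HSV);H,S,V=[hsv[...,i].astype(int) for i in range(3)]
    X=(W[...,:2]-o)@u;Y=(W[...,:2]-o)@v;z=W[...,2]
    m=((H<8)|(H>172))&(S>110)&(abs(Y)<30)&(abs(X-30)<40)&(z>120)&(z<230)
    if m.any(): print(n,'gate',m.sum(),'X',np.percentile(X[m],[5,50,95]).round(1),'Y',np.percentile(Y[m],[5,50,95]).round(1),'z',np.percentile(z[m],[3,97]).round(1))
    m=(z>24)&(z<112)&(abs(X-10)<60)&(abs(Y)<80); print(' rack z',np.percentile(z[m],[2,98]).round(1),'X',np.percentile(X[m],[2,98]).round(1),'Y',np.percentile(Y[m],[2,98]).round(1))
import sys
cv2.imwrite(f'pics/{sys.argv[1]}.png',np.hstack([cv2.resize(F['img'][a:a+120,b:b+120,::-1],(400,400),interpolation=cv2.INTER_CUBIC) for F,a,b in((d,190,225),(g,155,310))]))
E
python3 chk.py c4
```

```text
t 7.4 p [502.5 171.1 255.7] F [ 0.2 -0.3 -3.6] w 26.9 yhead -15.55
-> trans m [ 0.0024 -0.0178  0.0397] rot [ 0.0019 -0.001  -0.0009]
side gate 17 X [43.3 44.4 46.9] Y [-4.6  5.5  7.4] z [183.8 205.2]
 rack z [ 67.7 111.1] X [-17.7  49.4] Y [-47.4  49.9]
scene gate 27 X [47.8 50.9 52.1] Y [-6.1  0.4  6.2] z [176.9 204.8]
 rack z [ 68.7 110.5] X [-14.4  53.4] Y [-28.9  49.4]
```

View pics/c4.png

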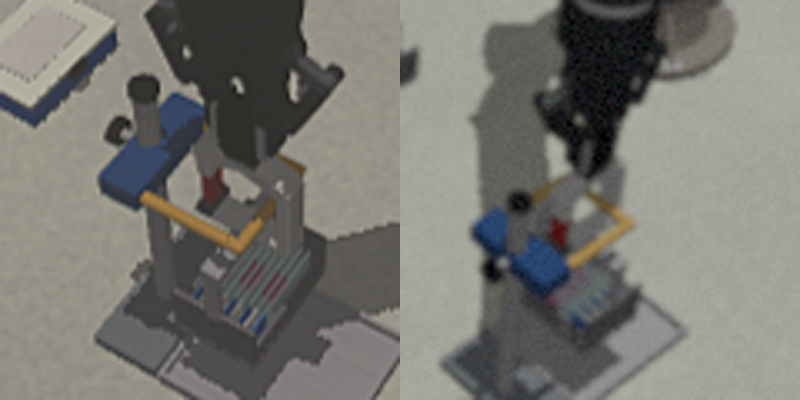

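Request:
{"method": "servo_tool", "body": {"translation": [[0, -0.005, 0], [0, -0.011, 0], [0, -0.016, 0.003], [0, -0.0175, 0.01], [0, -0.0175, 0.017], [0, -0.0175, 0.023], [0, -0.0175, 0.028], [0, -0.0175, 0.03]], "rot": [[0, 0, 0], [0, 0, 0], [0, 0, 0], [0, 0, 0], [0, 0, 0], [0, 0, 0], [0, 0, 0], [0, 0, 0]], "grip": [0.02, 0.02, 0.02, 0.02, 0.02, 0.02, 0.02, 0.02]}}

```text
time_s: 8.17
eef_pos: [483.3, 175.9, 223.9]
tool_rot: [-0.0, 0.796, 0.605, -0.001]
contact_force: [0.4, -0.9, -3.2]
gripper_width: 27.0
```

Request:
{"method": "servo_tool", "body": {"translation": [[0, 0, 0.001], [0, 0, 0.0015], [0, 0, 0.002], [0, 0, 0.002]], "rot": [[0, 0, 0], [0, 0, 0], [0, 0, 0], [0, 0, 0]], "grip": [0.02, 0.02, 0.02, 0.02]}}

```text
time_s: 8.5
eef_pos: [484.0, 176.4, 223.4]
tool_rot: [0.0, 0.796, 0.605, 0.0]
contact_force: [-0.4, 0.2, -3.7]
gripper_width: 26.7
```

Request:
{"method": "servo_tool", "body": {"translation": [[0, 0, 0.0005], [0, 0, 0.001], [0, 0, 0.0015], [0, 0, 0.002]], "rot": [[0, 0, 0], [0, 0, 0], [0, 0, 0], [0, 0, 0]], "grip": [0.02, 0.02, 0.02, 0.02]}}

```text
time_s: 8.83
eef_pos: [484.3, 176.6, 222.7]
tool_rot: [0.001, 0.796, 0.605, 0.001]
contact_force: [-3.2, -2.1, 7.8]
gripper_width: 26.7
```

Request:
{"method": "servo_tool", "body": {"translation": [[0, 0, 0.0005], [0, 0, 0.001], [0, 0, 0.001]], "rot": [[0, 0, 0], [0, 0, 0], [0, 0, 0]], "grip": [0.02, 0.02, 0.02]}}

```text
time_s: 9.08
eef_pos: [484.7, 176.6, 222.5]
tool_rot: [0.001, 0.796, 0.605, 0.001]
contact_force: [-3.2, -1.5, 9.5]
gripper_width: 27.0
```

Request:
{"method": "servo_tool", "body": {"translation": [[0, -0.0005, -0.0005], [0, -0.001, -0.001], [0, -0.0015, -0.001], [0, -0.0015, -0.001]], "rot": [[0, 0, 0], [0, 0, 0], [0, 0, 0], [0, 0, 0]], "grip": [0.02, 0.02, 0.02, 0.02]}}

```text
time_s: 9.42
eef_pos: [484.5, 176.6, 222.6]
tool_rot: [0.001, 0.796, 0.605, 0.002]
contact_force: [3.7, -2.3, 5.3]
gripper_width: 26.8
```

```bash
python3 chk.py c5
```

```text
t 9.4167 p [484.5 176.6 222.6] F [ 3.7 -2.3  5.3] w 26.8 yhead -15.5
-> trans m [0.0019 0.0011 0.0066] rot [ 0.0047 -0.0016 -0.    ]
side gate 12 X [24.7 25.6 27.7] Y [-4.6  2.4  8.1] z [156.7 169.9]
 rack z [34.6 96.8] X [-35.9  31.2] Y [-46.8  50.4]
scene gate 16 X [30.1 33.1 34.9] Y [-4.8 -0.9  6.2] z [150.7 170.7]
 rack z [ 35.2 102.6] X [-32.3  36.4] Y [-46.   50.1]
```

Request:
{"method": "servo_tool", "body": {"translation": [[0, 0.0007, -0.0004], [0, 0.0008, -0.0008], [0, 0.0008, -0.0008]], "rot": [[0, 0, 0], [0, 0, 0], [0, 0, 0]], "grip": [0.02, 0.02, 0.02]}}

```text
time_s: 9.77
eef_pos: [484.5, 176.6, 222.6]
tool_rot: [0.001, 0.796, 0.605, 0.001]
contact_force: [4.9, -1.8, 3.8]
gripper_width: 26.6
```

Request:
{"method": "servo_tool", "body": {"translation": [[0, 0, 0], [0, 0, 0], [0, 0, 0], [0, 0, 0], [0, 0, 0], [0, 0, 0], [0, 0, 0], [0, 0, 0]], "rot": [[0, 0, 0], [0, 0, 0], [0, 0, 0], [0, 0, 0], [0, 0, 0], [0, 0, 0], [0, 0, 0], [0, 0, 0]], "grip": [0.026, 0.027, 0.028, 0.029, 0.031, 0.034, 0.038, 0.044], "force": 20}}

```text
time_s: 10.43
eef_pos: [481.8, 176.6, 221.2]
tool_rot: [-0.001, 0.796, 0.606, -0.001]
contact_force: [-0.0, -0.7, 0.5]
gripper_width: 43.9
```

```bash
python3 chk.py c6
```

```text
t 10.4333 p [481.8 176.6 221.2] F [-0.  -0.7  0.5] w 43.9 yhead -15.43
-> trans m [0.0027 0.0037 0.0052] rot [-0.0026  0.0013  0.0013]
side gate 20 X [25.9 26.5 28.5] Y [-5.3  3.6  8.4] z [154.2 170.9]
 rack z [34.1 93.1] X [-30.5  37.7] Y [-47.   50.3]
scene gate 15 X [31.7 33.5 35.6] Y [-5.2 -1.6  5.5] z [153.4 171. ]
 rack z [ 35.7 101.4] X [-31.3  37.2] Y [-45.5  50. ]
```

View pics/c6.png

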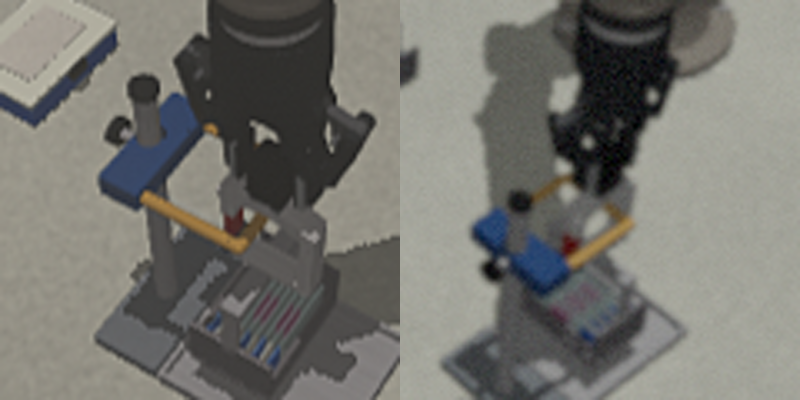

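Request:
{"method": "servo_tool", "body": {"translation": [[0, 0.001, 0], [0, 0.002, 0], [0, 0.002, 0], [0, 0.002, -0.004], [0, 0.002, -0.012], [0, 0.002, -0.024], [0, 0.002, -0.04], [0, 0.002, -0.06]], "rot": [[0, 0, 0], [0, 0, 0], [0, 0, 0], [0, 0, 0], [0, 0, 0], [0, 0, 0], [0, 0, 0], [0, 0, 0]], "grip": [0.055, 0.065, 0.072, 0.074, 0.074, 0.074, 0.074, 0.074]}}

```text
time_s: 11.2
eef_pos: [484.7, 176.0, 283.1]
tool_rot: [-0.0, 0.796, 0.606, -0.0]
contact_force: [0.1, -1.1, -1.1]
gripper_width: 74.2
```

Request:
{"method": "servo_tool", "body": {"translation": [[0, 0, -0.02], [0, 0, -0.045], [0, 0, -0.07], [0, 0, -0.095], [0, 0, -0.12], [0, 0, -0.14], [0, 0, -0.15], [0, 0, -0.15]], "rot": [[0, 0, 0], [0, 0, 0], [0, 0, 0], [0, 0, 0], [0, 0, 0], [0, 0, 0], [0, 0, 0], [0, 0, 0]], "grip": [0.074, 0.074, 0.074, 0.074, 0.074, 0.074, 0.074, 0.074]}}

```text
time_s: 11.87
eef_pos: [485.8, 176.9, 435.3]
tool_rot: [0.001, 0.796, 0.606, 0.003]
contact_force: [1.0, 0.4, -1.1]
gripper_width: 73.9
```

Request:
{"method": "servo_tool", "body": {"translation": [[0, 0, 0], [0, 0, 0], [0, 0, 0], [0, 0, 0], [0, 0, 0], [0, 0, 0], [0, 0, 0], [0, 0, 0]], "rot": [[0, 0, 0], [0, 0, 0], [0, 0, 0], [0, 0, 0], [0, 0, 0], [0, 0, 0], [0, 0, 0], [0, 0, 0]], "grip": [0.074, 0.074, 0.074, 0.074, 0.074, 0.074, 0.074, 0.074]}}

```text
time_s: 12.53
eef_pos: [485.0, 176.0, 432.0]
tool_rot: [-0.0, 0.796, 0.606, -0.0]
contact_force: [1.3, -0.0, 0.3]
gripper_width: 73.8
```

Request:
{"method": "servo_tool", "body": {"translation": [[0, 0, 0], [0, 0, 0], [0, 0, 0], [0, 0, 0], [0, 0, 0], [0, 0, 0], [0, 0, 0], [0, 0, 0]], "rot": [[0, 0, 0], [0, 0, 0], [0, 0, 0], [0, 0, 0], [0, 0, 0], [0, 0, 0], [0, 0, 0], [0, 0, 0]], "grip": [0.074, 0.074, 0.074, 0.074, 0.074, 0.074, 0.074, 0.074]}}

```text
time_s: 13.2
eef_pos: [485.0, 176.0, 432.1]
tool_rot: [0.0, 0.796, 0.606, -0.0]
contact_force: [0.4, 0.1, 0.5]
gripper_width: 74.4
```

Request:
{"method": "servo_tool", "body": {"translation": [[0, 0, 0], [0, 0, 0], [0, 0, 0], [0, 0, 0], [0, 0, 0], [0, 0, 0], [0, 0, 0], [0, 0, 0]], "rot": [[0, 0, 0], [0, 0, 0], [0, 0, 0], [0, 0, 0], [0, 0, 0], [0, 0, 0], [0, 0, 0], [0, 0, 0]], "grip": [0.074, 0.074, 0.074, 0.074, 0.074, 0.074, 0.074, 0.074]}}

```text
time_s: 13.87
eef_pos: [485.0, 176.0, 432.1]
tool_rot: [0.0, 0.796, 0.606, -0.0]
contact_force: [-0.8, -0.2, -0.4]
gripper_width: 74.2
```

Request:
{"method": "servo_tool", "body": {"translation": [[0, 0, 0], [0, 0, 0], [0, 0, 0], [0, 0, 0], [0, 0, 0], [0, 0, 0], [0, 0, 0], [0, 0, 0]], "rot": [[0, 0, 0], [0, 0, 0], [0, 0, 0], [0, 0, 0], [0, 0, 0], [0, 0, 0], [0, 0, 0], [0, 0, 0]], "grip": [0.074, 0.074, 0.074, 0.074, 0.074, 0.074, 0.074, 0.074]}}

```text
time_s: 14.53
eef_pos: [485.0, 176.0, 432.1]
tool_rot: [0.0, 0.796, 0.606, -0.0]
contact_force: [-0.1, -0.5, 0.4]
gripper_width: 73.8
```

Request:
{"method": "servo_tool", "body": {"translation": [[0, 0, 0], [0, 0, 0], [0, 0, 0], [0, 0, 0], [0, 0, 0], [0, 0, 0], [0, 0, 0], [0, 0, 0]], "rot": [[0, 0, 0], [0, 0, 0], [0, 0, 0], [0, 0, 0], [0, 0, 0], [0, 0, 0], [0, 0, 0], [0, 0, 0]], "grip": [0.074, 0.074, 0.074, 0.074, 0.074, 0.074, 0.074, 0.074]}}

```text
time_s: 15.2
eef_pos: [485.0, 176.0, 432.1]
tool_rot: [0.0, 0.796, 0.606, -0.0]
contact_force: [-0.3, 0.3, 0.3]
gripper_width: 74.3
```

Request:
{"method": "servo_tool", "body": {"translation": [[0, 0, 0], [0, 0, 0], [0, 0, 0], [0, 0, 0], [0, 0, 0], [0, 0, 0], [0, 0, 0], [0, 0, 0]], "rot": [[0, 0, 0], [0, 0, 0], [0, 0, 0], [0, 0, 0], [0, 0, 0], [0, 0, 0], [0, 0, 0], [0, 0, 0]], "grip": [0.074, 0.074, 0.074, 0.074, 0.074, 0.074, 0.074, 0.074]}}

```text
time_s: 15.87
eef_pos: [485.0, 176.0, 432.1]
tool_rot: [0.0, 0.796, 0.606, -0.0]
contact_force: [-0.2, -0.4, -0.3]
gripper_width: 73.8
```

```bash
cp chk.py c_.py; python3 chk.py c7; python3 - <<'E'
from h import *
W=None
for i in range(3):
    g=grab('side');W=cloud(g);hsv=cv2.cvtColor(g['img'],cv2.COLOR_RGB2HSV)
    m=(hsv[...,2]<75)&(W[...,2]>205)&(W[...,2]<262)&(np.hypot(W[...,0]-486,W[...,1]-178)<40);print('block',m.sum(),W[m].mean(0).round(1),W[m][:,2].max().round(1))
E
```

```text
t 15.8667 p [485.  176.  432.1] F [-0.2 -0.4 -0.3] w 73.8 yhead -15.47
-> trans m [0.0024 0.0004 0.2161] rot [0.     0.0001 0.0006]
side gate 7 X [25.1 25.9 28.6] Y [-4.4  6.1  7.6] z [156. 168.]
 rack z [34.  95.3] X [-33.6  34.4] Y [-47.4  50.3]
scene gate 18 X [31.2 32.9 34.5] Y [-5.7 -1.1  6.5] z [151.5 170. ]
 rack z [ 36.4 104. ] X [-30.6  38.5] Y [-46.3  49.9]
block 276 [481.6 183.8 241.5] 258.4
block 275 [481.5 183.9 241.5] 257.7
block 275 [481.5 183.8 241.7] 258.4
```

View pics/c7.png

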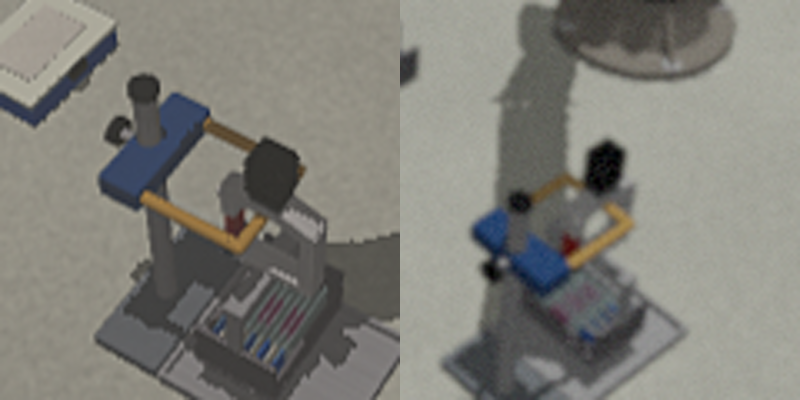

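Request:
{"method": "servo_tool", "body": {"translation": [[0, 0, 0], [0, 0, 0], [0, 0, 0], [0, 0, 0], [0, 0, 0], [0, 0, 0], [0, 0, 0], [0, 0, 0]], "rot": [[0, 0, 0], [0, 0, 0], [0, 0, 0], [0, 0, 0], [0, 0, 0], [0, 0, 0], [0, 0, 0], [0, 0, 0]], "grip": [0.074, 0.074, 0.074, 0.074, 0.074, 0.074, 0.074, 0.074]}}

```text
time_s: 16.78
eef_pos: [485.0, 176.0, 432.0]
tool_rot: [0.0, 0.796, 0.606, -0.0]
contact_force: [0.2, 0.1, 0.8]
gripper_width: 73.8
```

Request:
{"method": "servo_tool", "body": {"translation": [[0, 0, 0], [0, 0, 0], [0, 0, 0], [0, 0, 0], [0, 0, 0], [0, 0, 0], [0, 0, 0], [0, 0, 0]], "rot": [[0, 0, 0], [0, 0, 0], [0, 0, 0], [0, 0, 0], [0, 0, 0], [0, 0, 0], [0, 0, 0], [0, 0, 0]], "grip": [0.074, 0.074, 0.074, 0.074, 0.074, 0.074, 0.074, 0.074]}}

```text
time_s: 17.45
eef_pos: [485.0, 176.0, 432.1]
tool_rot: [0.0, 0.796, 0.606, -0.0]
contact_force: [0.6, -0.0, -0.1]
gripper_width: 74.0
```

Request:
{"method": "servo_tool", "body": {"translation": [[0, 0, 0], [0, 0, 0], [0, 0, 0], [0, 0, 0], [0, 0, 0], [0, 0, 0], [0, 0, 0], [0, 0, 0]], "rot": [[0, 0, 0], [0, 0, 0], [0, 0, 0], [0, 0, 0], [0, 0, 0], [0, 0, 0], [0, 0, 0], [0, 0, 0]], "grip": [0.074, 0.074, 0.074, 0.074, 0.074, 0.074, 0.074, 0.074]}}

```text
time_s: 18.12
eef_pos: [485.0, 176.0, 432.0]
tool_rot: [0.0, 0.796, 0.606, -0.0]
contact_force: [-0.3, 0.4, -0.3]
gripper_width: 74.1
```

```bash
python3 chk.py c8; python3 - <<'E'
from h import *
for i in range(3):
    g=grab('side');W=cloud(g);hsv=cv2.cvtColor(g['img'],cv2.COLOR_RGB2HSV)
    m=(hsv[...,2]<75)&(W[...,2]>205)&(W[...,2]<262)&(np.hypot(W[...,0]-486,W[...,1]-178)<40);print('block',m.sum(),W[m].mean(0).round(1))
print(manip.finish_job())
E
```

```text
t 18.1167 p [485. 176. 432.] F [-0.3  0.4 -0.3] w 74.1 yhead -15.47
-> trans m [0.0024 0.0004 0.216 ] rot [0.     0.0001 0.0006]
side gate 6 X [26.  26.7 29.6] Y [-5.3  6.4  7. ] z [155.6 171.5]
 rack z [34.7 97.2] X [-33.6  34.2] Y [-47.4  50.3]
scene gate 17 X [31.2 33.5 34.8] Y [-6.1 -0.7  6.6] z [151.3 172.3]
 rack z [ 36.4 102.9] X [-30.4  38.3] Y [-45.9  49.8]
block 276 [481.5 183.8 241.5]
block 275 [481.6 183.7 241.6]
block 276 [481.6 183.8 241.6]
the job is handed in; nothing more can be done
None
```

The carrier farthest from the base (about 575 mm out; the two look-alikes are at about 490 and 350 mm) is hanging from the brass eye with its gate shut. I handed the job in at about 18.3 s.

I gripped it by the black block and pushed the gate onto the front bar, which I measured at about 196 mm high. The push took about 6.5 N, and the force fell back to zero once the bar was through. I then seated the hook on the bar, let go and raised the gripper to about 200 mm above the block.

**Last checks:**
- **Hanging:** the rack is centred under the bar within about 4 mm. Its lowest measured points are at about 34 to 36 mm, clear of the 12 mm tray rim.
- **Gate:** it shows upright below the nose, so it reads as shut. The side camera saw only 6 to 7 red pixels of it at the end, so that reading rests mainly on the scene camera.
- **At rest:** the block's position stayed within about 0.1 mm over more than 2 s, and the gripper was touching nothing.
- **Bystanders:** the arm's path stayed clear of the bottle, jar and slide box. I did not measure their positions again afterwards.
- **Disagreement:** during seating, the sideways force swung between about -3 and +5 N even after small corrections. It went to zero on release.

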